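# Load and clamp a carving board in a grooved jig

## Robot

A 6-joint arm with a two-finger parallel gripper is mounted at the origin on the work surface. World frame = base frame: x ahead of the robot, y to its left, z up, the work surface at z = 0. Lengths are in m, angles in rad, forces in N, time in s.
With the tool pointing down it reaches from about 0.3 to 0.775 m from the base axis. Payload 14.6 kg.
Tool frame: the origin (TCP) lies midway between the tips of the shut fingers; the grasp point (between the pads) lies 19 mm behind it (ctrl.pinch_z is the z of the grasp point in the tool frame, in m); z points along the fingers, y is the line along which they close (so a half turn about z gives the same grasp; the last joint's range is limited). The gripper opens to 94 mm and grips with 3 to 60 N. Pads are 16 mm wide; open, the fingers measure 119 mm over their backs; the gripper's body (75 mm by 177 mm) begins 78 mm behind the grasp point.
Start: joints at [1.162, 0.3, 1.521, -0, 1.321, -0.067], TCP at [0.184, 0.518, 0.205] pointing down, gripper open.
Joint ranges: [-3.03, 3.03], [-0.79, 2.21], [0.23, 2.52], [-1.04, 4.18], [0, 3.07], [-2.55, 2.55]. Speed limits (rad/s): [2.22, 2.22, 2.57, 3.14, 3.14, 3.14].

## Interface

Orientations are given as [roll, pitch, yaw] about the fixed x, y, z axes, in that order (R = Rz(yaw) Ry(pitch) Rx(roll)).
In Python, from station import ctrl, camera, ticket gives the robot as it stands. The module is installed in compiled form; this text tells all that it offers.
- The arm moves only by the shell command python3 -m inch 'ROWS' [FORCE]. ROWS is text: rows parted by semicolons, each of 7 numbers parted by spaces: the opening, from -1 (shut) to 1 (fully open), then the shift along the tool's x, y, z in units of 0.03 m (1.0 is 0.03 m), then the turn, a rotation vector about the tool's x, y, z in units of 10 degrees (1.0 is 10 degrees). In form: grip dx dy dz rx ry rz; .... A call has 1 to 10 rows; each row shifts and turns the commanded pose from where the row before left it, along the tool's axes as they then stand; what a row does not reach is not made up. A row lasts 1/8 s, in which the tool goes at most 62.5 mm and 10.7 degrees, less where a joint would pass 70% of its speed; a pose out of reach is approached as far as the arm can. A call with a number of a shift or a turn outside -1 to 1 is refused whole. A call with a gripper value outside its range is refused whole. The fingers move at their own pace and stop on an object; FORCE is the grip in N (left out, the last holds). Time passes only in rows, so rows that do not move let the fingers close. It gives the time, the measured TCP pose, the force, the opening and the grip force at its end, in the units of the state.
- ctrl.get_obs(): the state, without advancing time (a new reading comes with each control period).
- camera(name): name is "scene" or "top" or "wrist"; returns a dict with "img" (400x640x3 uint8, blue, green, red), "range_z" (400x640 float32, m along the optical axis (not along the pixel's ray), 0 where there is no reading), "intrinsics" (3x3 intrinsics, pixels), "k1" (the pictures are not rectified: a ray, as slopes to the right and down, at radius r is drawn at 1 + k1 r^2 times it, then the intrinsics apply), "view" (4x4, takes a point from world to camera coordinates). Camera axes: x right, y down, z forward; pixel columns grow to the right and rows downward; lengths in m; the calibration is good to about 2 mm. A picture is of the moment at which its call begins.
- ticket.hand_in(): hands the job in; it is judged then, once.
The state is a dict: "time_s": time; "qpos": joint angles; "joint_vel": joint speeds; "tau": joint torques, N m; "ee_pos": TCP position; "eef_rot": TCP orientation; "force": force on the tool from outside, world axes, zero at the start; "moment": the same for the moment, N m; "grip_width": finger opening in m; "grip_force": force on a finger pad.
Only numpy, scipy, OpenCV 4.12 (cv2) and the standard library are available. Lean on these libraries where they do the work, as an engineer would, in place of code of your own. Each camera call takes 0.05 s, during which the arm holds its last target. There are 200 camera calls.

## Task

Slide the small carved board, carved face up and either end first, into the grooved slot of the plywood carving jig until its end is fully home against the stop. Then swing the jig's upright clamp arm over so that it snaps down and its rubber foot holds the board. Leave the other things on the bench where they are.

Things in the scene. Friction and masses are not known exactly. Their poses are not given: they have to be found in the camera images.
- board: Flat light-wood board with a shallow leaf pattern cut in its top, 160 mm long (its x axis) x 56 mm wide (y) x 20 mm thick (z), about 0.12 kg, lying loose on the bench, pattern up. Origin: centre of its underside. Its two ends are alike.
- jig: Carving jig fixed to the bench. Origin: on its centre line, at bench height; x is the direction the board slides in, z up. Plywood base 12 mm thick, x = -150 to +135 mm, 120 mm wide. Two dark-wood cheeks with overhanging lips form the slot, x = -20 to +60 mm; before them low guides flare its mouth (x = -44 to -20 mm), and before those the base is bare. Board home: its centre at x = -20 mm.
- slot_mouth (a point): Centre line of the slot's floor (12 mm above the bench) where the cheeks begin. The slot is 58 mm wide and 22.5 mm high; its lips overhang each side by 8 mm, their tops 43.5 mm above the bench, 42 mm open between them. The cheeks reach 55 mm out from the centre line.
- slot_stop (a point): Centre line of the slot's floor at the face of the stop, 80 mm beyond slot_mouth. The stop's top is 40 mm above the bench. With the board home, 56 mm of it stands out before the guides. Behind the stop is the steel clamp bracket, up to 76 mm above the bench.
- clamp (a joint): Clamp arm's angle (rad). 0: open, upright, leaning slightly back (the start). 1.75: level along the slot's centre line, pointing to the mouth, foot on the board. 1.87: its limit, with no board beneath. A spring drives it away from 0.8 both ways: pushed past that it snaps down, before that it springs back open. It takes about 5 N at the grip.
- clamp_hinge (a point): Hinge axis of the clamp arm (level, along the jig's y), 95 mm along the jig's x from its origin and 62 mm above the bench.
- clamp_grip (a point): Middle of the black round rubber grip at the end of the clamp arm (20 mm thick, 55 mm long, along the arm), 110 mm from the hinge; the arm ends 135 mm from the hinge. Open, it is about 170 mm above the bench.
- clamp_foot (a point): Underside of the rubber foot (16 mm across), 65 mm from the hinge along the arm and 30 mm off the arm's axis on the side towards the board.
- mallet: Wooden carver's mallet lying down, head 110 x 65 x 65 mm, handle 170 mm. Origin: under the joint of head and handle. A bystander.
- plank: Plain board 200 x 90 x 30 mm, no pattern, too wide for the slot. Origin: centre of underside. A bystander.
- stone: Grey sharpening stone 150 x 50 x 24 mm. Origin: centre of underside. A bystander.
- chisel: Flat chisel 190 mm long, 22 mm wide, 16 mm high, wooden handle. Origin: under its middle. A bystander.
- gouge: Like the chisel, lying on the far right. A bystander.
- mug: White mug 85 mm high, 76 mm across. Origin: centre of underside. A bystander.
- offcut: Wood offcut 90 x 50 x 40 mm. Origin: centre of underside. A bystander.
Not all that is in view belongs to the job. Leave any purple or turquoise look-alike of the board alone.

How it is judged:
By the outcome, as a careful person would: the job done as asked, in the order asked, and still so for the second after the job is handed in, with the robot touching nothing.
It also fails if it takes over 51 s, if anything falls off the work surface, if the arm or the gripper's body presses on something with over 40 N, if the wrist force passes 120 N, or if a joint passes its speed limit or range.

## Working session

There is one attempt and no reset: what is moved stays moved. The work goes in short steps, Python scripts to look and compute and a shell command to move; the robot and the scene stay as the last step left them, time stands still between calls to the robot, and variables do not carry over. Pictures are saved under pics/ and viewed, at most 10 in all, crops included, and the job is handed in when it is done.

```bash
mkdir -p pics
cat > h.py <<'E'
import numpy as np, cv2
from station import ctrl, camera, ticket
def world(c,u,v,z=None):
    K=np.array(c["intrinsics"]);T=np.array(c["view"]);k1=c["k1"]
    d=np.array([(u-K[0,2])/K[0,0],(v-K[1,2])/K[1,1]]);s=d.copy()
    for _ in range(20): s=d/(1+k1*(s@s))
    C=np.linalg.inv(T); o=C[:3,3]; r=C[:3,:3]@np.array([s[0],s[1],1])
    if z is None:
        p=c["range_z"][int(round(v))-1:int(round(v))+2,int(round(u))-1:int(round(u))+2]; t=np.median(p)
    else: t=(z-o[2])/r[2]
    return o+t*r
E
python3 - <<'E'
from h import *
import pickle
for n in ("scene","top"):
    c=camera(n); cv2.imwrite(f"pics/{n}0.png",c["img"]); pickle.dump(c,open(f"{n}0.pkl","wb"))
    print(n,np.array(c["view"]).round(3).tolist(),c["k1"],np.array(c["intrinsics"]).round(1).tolist())
E
```

```text
scene [[-0.103, 0.995, 0.017, -0.04], [0.586, 0.074, -0.807, -0.211], [-0.804, -0.074, -0.591, 2.287], [0.0, 0.0, 0.0, 1.0]] -0.07633289397270823 [[478.7, 0.0, 317.2], [0.0, 478.7, 206.6], [0.0, 0.0, 1.0]]
top [[0.016, -1.0, -0.004, 0.078], [-0.986, -0.015, -0.168, 0.569], [0.168, 0.006, -0.986, 1.208], [0.0, 0.0, 0.0, 1.0]] -0.018621770315558155 [[374.7, 0.0, 320.3], [0.0, 374.7, 200.1], [0.0, 0.0, 1.0]]
```

View pics/top0.png

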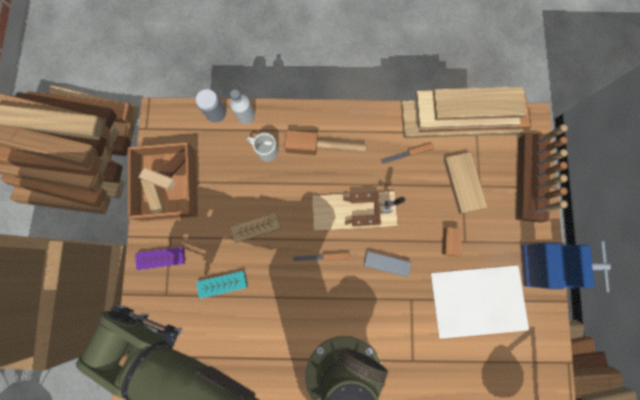

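View pics/scene0.png

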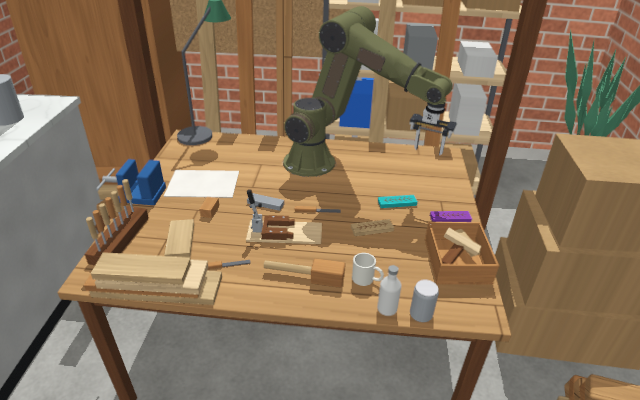

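The top view shows the patterned light-wood board at (255,228). The purple (160,258) and turquoise (222,284) boards are look-alikes, and the plain plank is at (465,181). Other possible confusions are the stone (388,263) and the small pieces in the box (155,185). The jig spans (313..397, 195..228), with its mouth facing left and its clamp at (390,205). I choose (255,228) and check it in a close crop.

Run:
```python
from h import *
import pickle
a=pickle.load(open("top0.pkl","rb"));b=pickle.load(open("scene0.pkl","rb"))
A=cv2.resize(a["img"][175:255,222:412],None,fx=4,fy=4,interpolation=cv2.INTER_CUBIC)
B=cv2.resize(b["img"][183:248,235:425],None,fx=4,fy=4,interpolation=cv2.INTER_CUBIC)
cv2.imwrite("pics/crop1.png",np.vstack([A,B]))
def cloud(c,u0,u1,v0,v1): return np.array([[u,v,*world(c,u,v)] for v in range(v0,v1) for u in range(u0,u1)])
for n,c,r in (("top",a,(222,290,208,248)),("scene",b,(345,402,212,242))):
    P=cloud(c,*r); Q=P[(P[:,4]>.012)&(P[:,4]<.03)]
    box=cv2.minAreaRect((Q[:,2:4]*1000).astype(np.float32)); print(n,box,np.median(Q[:,4]),np.median(P[abs(P[:,4])<.01][:,4]))
for n,c,r in (("top",a,(305,412,180,240)),("scene",b,(240,330,180,250))):
    P=cloud(c,*r); 
    for lo,hi in((.006,.018),(.037,.05),(.1,.22)):
        Q=P[(P[:,4]>lo)&(P[:,4]<hi)]; 
        if len(Q)>3: print(n,lo,len(Q),cv2.minAreaRect((Q[:,2:4]*1000).astype(np.float32)),np.median(Q[:,4]))
```

```text
top ((474.24566650390625, 307.379150390625), (57.36797332763672, 160.5482635498047), 18.23896026611328) 0.021001085807079933 0.0014908224045945273
scene ((472.6451416015625, 307.3213806152344), (65.0768814086914, 162.7389373779297), 17.45173454284668) 0.02030900570937011 0.001068559409555525
top 0.006 2000 ((540.0823974609375, -43.6552734375), (121.00601959228516, 314.1210632324219), 3.810854911804199) 0.013049211638376468
top 0.037 651 ((544.0608520507812, -80.58399963378906), (111.89241027832031, 134.057373046875), 5.749904632568359) 0.043675638617965085
top 0.1 125 ((546.3223876953125, -139.27259826660156), (18.016265869140625, 51.58893966674805), 4.762557506561279) 0.15977151808241397
scene 0.006 1189 ((390.2906494140625, -51.73210144042969), (426.1563720703125, 360.8399658203125), 4.184276103973389) 0.012969981790110108
scene 0.037 411 ((539.4161987304688, -84.46765899658203), (118.05951690673828, 136.52999877929688), 2.1624042987823486) 0.043497960110803646
scene 0.1 139 ((550.2240600585938, -139.74093627929688), (48.15678024291992, 22.141889572143555), 86.4795913696289) 0.14895658192350925
```

View pics/crop1.png

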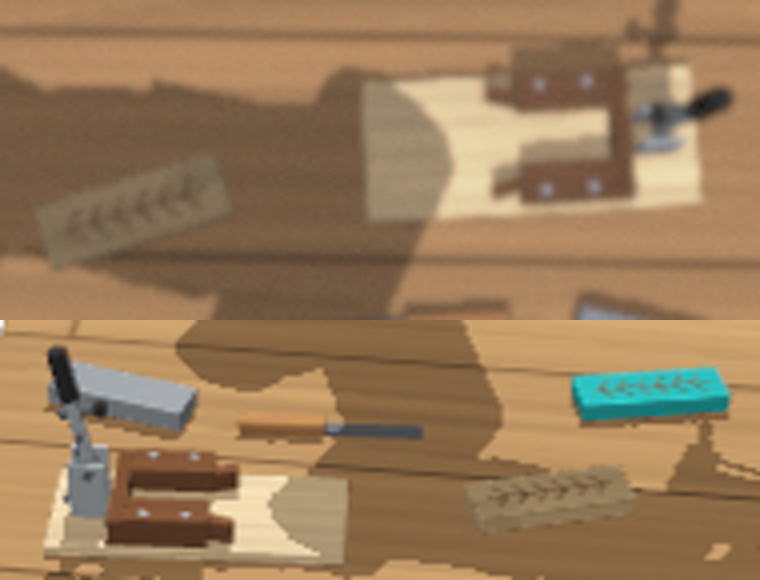

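The crop confirms that (255,228) is the right board: light wood, leaf pattern, face up. The jig mouth faces +y. The screws are at crop (540,84), (587,80), (547,189) and (594,185). Next I locate the jig from its corners in both views.

Run:
```python
from h import *
import pickle
a=pickle.load(open("top0.pkl","rb"));b=pickle.load(open("scene0.pkl","rb"))
t=lambda u,v,z:world(a,222+(u-1.5)/4,175+(v-1.5)/4,z)
s=lambda u,v,z:world(b,235+(u-1.5)/4,183+(v-321.5)/4,z)
for n,p in (("base TL",t(362,82,.012)),("BL",t(370,222,.012)),("BR",t(702,203,.012)),("TR",t(690,66,.012)),
 ("scr far1",t(540,84,.0435)),("far2",t(587,80,.0435)),("near1",t(547,189,.0435)),("near2",t(594,185,.0435)),
 ("S base near-mouth",s(348,479,.012)),("S far-mouth",s(345,556,.012)),("S far-back",s(45,549,.012)),
 ("S scr far1",s(190,513,.0435)),("far2",s(143,514,.0435)),("near1",s(195,456,.0435)),("near2",s(153,455,.0435))):
  print(n,(p*1000).round(1))
# depth: high-res edges of base + cheeks, fit pose
from scipy.optimize import minimize
for n,c,r in (("top",a,(305,412,180,240)),("scene",b,(240,330,180,250))):
    P=np.array([world(c,u,v) for v in range(r[2],r[3]) for u in range(r[0],r[1])])
    P=P[(abs(P[:,1]+.04)<.18)&(abs(P[:,0]-.54)<.09)]
    Q=P[(P[:,2]>.041)&(P[:,2]<.046)]; B=P[(P[:,2]>.009)&(P[:,2]<.016)]
    def inside(L,x0,x1,w,f):
        ox,oy,th=f; d=L[:,:2]-[ox,oy]; X=d@[np.cos(th),np.sin(th)]; Y=d@[-np.sin(th),np.cos(th)]
        return (np.maximum(0,x0-X)+np.maximum(0,X-x1)+np.maximum(0,abs(Y)-w)).sum()*1000, X,Y
    best=min((minimize(lambda f:inside(B,-.15,.135,.060,f)[0]+inside(Q,-.02,.06,.055,f)[0],[.54,-.04,np.radians(d)],method="Nelder-Mead",options=dict(maxiter=4000,xatol=1e-6)) for d in(-90,-87,-84)),key=lambda m:m.fun)
    f=best.x; _,X,Y=inside(Q,0,0,0,f); _,XB,YB=inside(B,0,0,0,f)
    g=abs(Y[(X>0)&(X<.04)]); 
    print(n,f[:2],np.degrees(f[2]),best.fun,len(B),len(Q),"Q",np.percentile(X,[1,99]),np.percentile(Y,[1,99]),"open",Y[(Y<0)&(X<.045)].max(),Y[(Y>0)&(X<.045)].min(),"B",np.percentile(XB,[1,99]),np.percentile(YB,[1,99]))
```

```text
base TL [590.9 115.6  12. ]
BL [469.8 106.5  12. ]
BR [ 490.3 -176.5   12. ]
TR [ 609.3 -168.3   12. ]
scr far1 [585.6 -35.4  43.5]
far2 [589.7 -75.   43.5]
near1 [496.8 -41.2  43.5]
near2 [500.7 -80.3  43.5]
S base near-mouth [469.8 106.6  12. ]
S far-mouth [586.9 115.   12. ]
S far-back [ 611.9 -166.6   12. ]
S scr far1 [579.9 -32.7  43.5]
far2 [586.8 -76.2  43.5]
near1 [492.2 -42.1  43.5]
near2 [495.8 -83.   43.5]
top [ 0.53999475 -0.04060222] -86.02809559874089 305.309316070919 1918 498 Q [-0.02203547  0.06974991] [-0.0538424   0.05396062] open -0.021138225628191832 0.020867860116944123 B [-0.15059552  0.1294556 ] [-0.05906304  0.05873424]
scene [ 0.54140926 -0.04322201] -84.91112260499935 526.4576154381814 860 260 Q [-0.02387152  0.09205614] [-0.05652569  0.05286412] open -0.01987889436962832 0.014541754178480283 B [-0.15345167  0.12735529] [-0.05877707  0.06016879]
```

The measurements agree:

| Item | Centre or origin | Direction | Check |
|---|---|---|---|
| Board | (0.473, 0.307), top z ≈ 0.0205 | Long axis −71.8° | 160×57 mm, as described |
| Jig | Origin ≈ (0.540, −0.040) | x axis −86° | Base 284 mm long, z 0.013, lips z 0.0436 |

Next I work out the reach to a grasp 48 mm behind the board's centre.

```bash
cat >> h.py <<'E'
from scipy.spatial.transform import Rotation as R
JO=np.array([.5403,-.0396]);JA=np.radians(-86.05)
def jig(x,y=0): 
    c,s=np.cos(JA),np.sin(JA); return JO+[c*x-s*y,s*x+c*y]
def tojig(p):
    d=np.array(p[:2])-JO; c,s=np.cos(JA),np.sin(JA); return np.array([c*d[0]+s*d[1],-s*d[0]+c*d[1]])
def plan(pos,yx,pos0=None):
    """pos world TCP; yx: world angle (rad) wanted for tool x axis (mod pi), tool down. prints shift in tool axes(units), turn."""
    o=ctrl.get_obs(); M=R.from_euler("xyz",o["eef_rot"]).as_matrix(); p=np.array(o["ee_pos"])
    d=M.T@(np.array(pos)-p)/.03
    best=None
    for k in(0,np.pi):
        X=np.array([np.cos(yx+k),np.sin(yx+k),0]);Z=np.array([0,0,-1.]);T=np.c_[X,np.cross(Z,X),Z]
        r=np.degrees(R.from_matrix(M.T@T).as_rotvec())/10
        if best is None or np.linalg.norm(r)<np.linalg.norm(best): best=r
    print("t",round(o["time_s"],2),"pos",p.round(4),"x-axis deg",np.degrees(np.arctan2(M[1,0],M[0,0])).round(2),"shift",d.round(2),"turn",best.round(2),"jig",tojig(p).round(4),"F",np.round(o["force"],1),"w",round(o["grip_width"],4),"gf",o["grip_force"],"q6",round(o["qpos"][5],2))
E
python3 - <<'E'
from h import *
c=np.array([.473,.307]);th=np.radians(-71.8)
g=c-.048*np.array([np.cos(th),np.sin(th)]); print(g); plan([*g,.08],th)
E
```

```text
[0.45800792 0.35259866]
t 0.1 pos [0.1842 0.518  0.205 ] x-axis deg 160.42 shift [-10.45  -2.13   4.17] turn [-0.01  0.    5.22] jig [-0.5808 -0.3168] F [ 0.4 -0.7  0.3] w 0.094 gf 0.0 q6 -0.07
```

```bash
python3 -m inch '1 -1 -.2 .4 0 0 0;1 -1 -.2 .4 0 0 0;1 -1 -.2 .4 0 0 0;1 -1 -.2 .4 0 0 0;1 -1 -.2 .4 0 0 0;1 -1 -.2 .4 0 0 0;1 -1 -.2 .4 0 0 0;1 -1 -.2 .4 0 0 0;1 -1 -.2 .4 0 0 0;1 -1 -.2 .4 0 0 0' 40
python3 -m inch '1 0 0 0 0 0 1;1 0 0 0 0 0 1;1 0 0 0 0 0 1;1 0 0 0 0 0 1;1 0 0 0 0 0 1;1 0 0 0 0 0 .2;1 0 0 0 0 0 0'
python3 - <<'E'
from h import *
c=np.array([.473,.307]);th=np.radians(-71.8)
g=c-.048*np.array([np.cos(th),np.sin(th)]); plan([*g,.004],th)
c=camera("wrist"); cv2.imwrite("pics/w1.png",c["img"])
import pickle; pickle.dump(c,open("w1.pkl","wb"))
E
```

```text
time_s: 1.35
ee_pos: [0.4476, 0.3604, 0.0847]
eef_rot: [-3.141, -0.0, 2.8]
force: [0.4, 0.1, 0.4]
grip_width: 0.094
grip_force: 0.0
time_s: 2.22
ee_pos: [0.4468, 0.361, 0.0853]
eef_rot: [-3.141, 0.0, 1.895]
force: [-0.1, -0.3, -0.6]
grip_width: 0.094
grip_force: 0.0
t 2.23 pos [0.4468 0.361  0.0853] x-axis deg 108.58 shift [-0.39  0.27  2.71] turn [-0.    0.    0.04] jig [-0.4061 -0.0657] F [-0.1 -0.3 -0.6] w 0.094 gf 0.0 q6 0.29
```

View pics/w1.png

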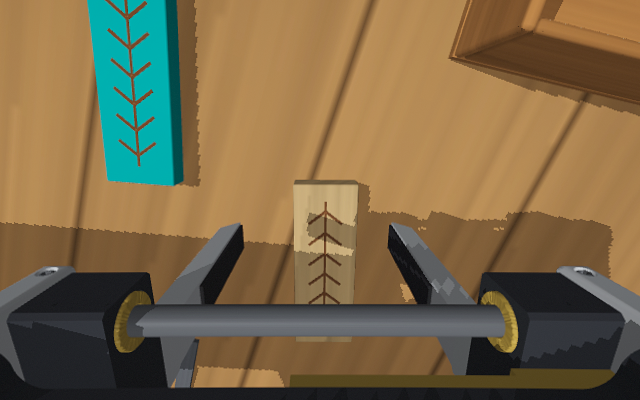

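The wrist view shows the trailing end of the leaf board between the fingers. Its top corners are at about (294,184) and (358,184), with side edges at (296,290) and (356,290). I check these before descending.

Run:
```python
from h import *
import pickle
c=pickle.load(open("w1.pkl","rb"))
p=[world(c,u,v,.0205) for u,v in((294,184.5),(358,184.5),(296,290),(356,290))]
for q in p: print(q.round(4))
print(world(c,305,195),world(c,345,195))
e=(p[0]+p[1])/2; m=(p[2]+p[3])/2; d=m-e; th=np.arctan2(d[1],d[0]); print(np.degrees(th), [np.degrees(np.arctan2(*(b-a)[1::-1])) for a,b in((p[0],p[2]),(p[1],p[3]))])
g=e[:2]+.032*np.array([np.cos(th),np.sin(th)]); print(g); plan([*g,.004],th)
```

```text
[0.422  0.3724 0.0205]
[0.4733 0.3896 0.0205]
[0.4543 0.2763 0.0205]
[0.5074 0.2942 0.0205]
[0.43366131 0.36678915 0.02107939] [0.46597076 0.37756245 0.02080249]
-70.89852374400911 [np.float64(-71.46210867437271), np.float64(-70.33489778663778)]
[0.45812278 0.35079378]
t 2.27 pos [0.4468 0.3611 0.0853] x-axis deg 108.59 shift [-0.44  0.25  2.71] turn [-0.    0.   -0.05] jig [-0.4062 -0.0656] F [ 0.5  0.2 -0.7] w 0.094 gf 0.0 q6 0.29
```

```bash
python3 -m inch '1 -.4 .25 .9 0 0 0;1 0 0 .9 0 0 0;1 0 0 .8 0 0 0;1 0 0 .1 0 0 0;1 0 0 0 0 0 0;-1 0 0 0 0 0 0;-1 0 0 0 0 0 0;-1 0 0 0 0 0 0;-1 0 0 0 0 0 0;-1 0 0 0 0 0 0' 40
python3 -m inch '-1 0 0 0 0 0 0;-1 0 0 0 0 0 0;-1 0 0 -1 0 0 0;-1 0 0 -.5 0 0 0;-1 0 0 0 0 0 0'
python3 - <<'E'
from h import *
plan([*jig(-.186),.050],JA)
E
```

```text
time_s: 3.52
ee_pos: [0.4579, 0.3521, 0.0046]
eef_rot: [3.141, -0.0, 1.892]
force: [-0.7, 0.1, 2.5]
grip_width: 0.0557
grip_force: 40.0
time_s: 4.15
ee_pos: [0.4581, 0.3523, 0.0501]
eef_rot: [3.14, -0.0, 1.892]
force: [0.3, 0.8, -2.0]
grip_width: 0.0554
grip_force: 40.0
t 4.15 pos [0.4581 0.3523 0.0501] x-axis deg 108.42 shift [-7.26  0.02  0.  ] turn [ 0.01 -0.    1.45] jig [-0.3967 -0.055 ] F [ 0.3  0.8 -2. ] w 0.0554 gf 39.99762833118439 q6 0.27
```

```bash
python3 -m inch '-1 -.9 0 0 0 0 0;-1 -1 0 0 0 0 0;-1 -1 0 0 0 0 0;-1 -1 0 0 0 0 0;-1 -1 0 0 0 0 0;-1 -1 0 0 0 0 0;-1 -.9 0 0 0 0 .5;-1 -.3 0 0 0 0 .95;-1 0 0 0 0 0 0;-1 0 0 0 0 0 0'
python3 - <<'E'
from h import *
plan([*jig(-.186),.020],JA)
c=camera("wrist"); cv2.imwrite("pics/w2.png",c["img"])
t=camera("top"); s=camera("scene")
import pickle; pickle.dump((c,t,s),open("w2.pkl","wb"))
A=cv2.resize(t["img"][175:255,250:412],None,fx=4,fy=4,interpolation=cv2.INTER_CUBIC)
B=cv2.resize(s["img"][178:248,235:397],None,fx=4,fy=4,interpolation=cv2.INTER_CUBIC)
cv2.imwrite("pics/crop2.png",np.vstack([A,B]))
E
```

```text
time_s: 5.4
ee_pos: [0.5239, 0.1501, 0.0489]
eef_rot: [-3.141, 0.0, 1.643]
force: [-0.1, -0.3, -1.1]
grip_width: 0.0558
grip_force: 40.0
t 5.4 pos [0.5239 0.1501 0.0489] x-axis deg 94.14 shift [-0.15  0.11  0.96] turn [-0.    0.    0.02] jig [-0.1904 -0.0032] F [-0.1 -0.3 -1.1] w 0.0558 gf 39.99771058559418 q6 0.14
```

View pics/crop2.png

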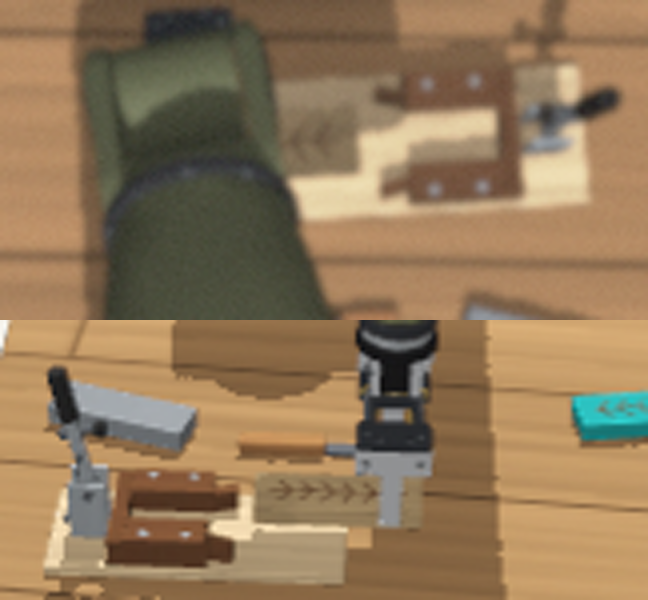

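The crop shows the board held level just before the slot, with its front end at about (357,140) in the top crop and (255,480) in the scene crop. I measure its pose in the jig frame, along with the jig cheeks, from the top depth image.

Run:
```python
from h import *
import pickle
w,t,s=pickle.load(open("w2.pkl","rb"))
def cl(c,r):
    P=np.array([world(c,u,v) for v in range(r[2],r[3]) for u in range(r[0],r[1])]); 
    return np.c_[np.array([tojig(p) for p in P]),P[:,2]]*1000
for n,P in(("top",cl(t,(315,385,185,235))),("scene",cl(s,(255,345,205,240)))):
    B=P[(P[:,0]<-65)&(P[:,0]>-150)&(abs(P[:,1])<34)&(P[:,2]>55)&(P[:,2]<75)]
    if len(B)>10: 
        a=np.linalg.lstsq(np.c_[B[:,0]+100,B[:,1],np.ones(len(B))],B[:,2],rcond=None)[0]
        print(n,len(B),"z fit slope",a, "x max",B[:,0].max())
        for lo in range(-110,-60,10):
            q=B[(B[:,0]>lo)&(B[:,0]<lo+10)]
            if len(q)>3: print(lo,q[:,1].min().round(1),q[:,1].max().round(1))
    Q=P[(P[:,0]>0)&(P[:,0]<40)&(P[:,2]>41)&(P[:,2]<47)]
    print("cheeks",Q[:,1].min(),Q[Q[:,1]<0][:,1].max(),Q[Q[:,1]>0][:,1].min(),Q[:,1].max())
    for lo in(0,20):
        q=Q[(Q[:,0]>lo)&(Q[:,0]<lo+20)]
        print(lo,q[:,1].min().round(1),q[q[:,1]<0][:,1].max().round(1),q[q[:,1]>0][:,1].min().round(1),q[:,1].max().round(1))
```

```text
top 331 z fit slope [-5.42263874e-03  1.11958141e-02  6.54416099e+01] x max -65.1270002718877
-110 -29.9 26.1
-100 -28.2 25.5
-90 -28.6 25.5
-80 -29.2 24.5
-70 -29.1 23.6
cheeks -55.30668865697664 -20.969748493701005 21.71178177479575 54.70484779018572
0 -54.8 -21.0 22.9 54.7
20 -55.3 -21.8 21.7 53.7
scene 249 z fit slope [-3.86913736e-03 -8.76415156e-02  6.46967436e+01] x max -65.36907966060696
-110 -30.4 24.7
-100 -30.3 23.8
-90 -28.0 24.2
-80 -28.3 27.6
-70 -29.3 25.0
cheeks -58.81112476134811 -19.966885047770322 18.92197050396957 54.96981122228093
0 -58.8 -20.4 23.3 52.0
20 -57.6 -20.0 18.9 55.0
```

View pics/w2.png

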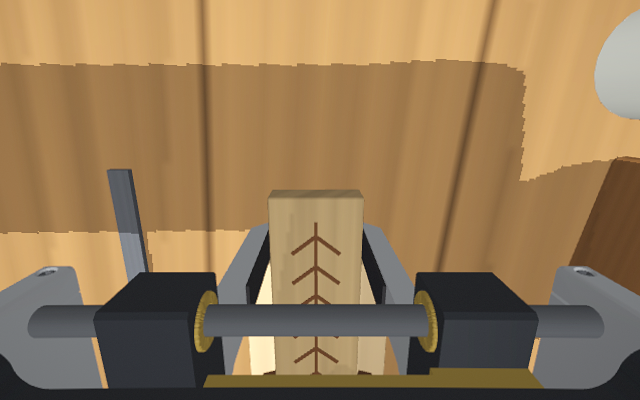

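The wrist view shows the board centred between the fingers, with its trailing end at (269..362,191) and level. The depth data puts it about 2.4 mm to −y of the slot centre and its underside at z ≈ 45 mm. I correct sideways, lower, and enter gently.

```bash
python3 -m inch '-1 0 .08 .5 0 0 0;-1 0 0 .5 0 0 0;-1 0 0 .05 0 0 0;-1 0 0 0 0 0 0' 25
python3 -c "from h import *;plan([*jig(-.186),.017],JA)"
python3 -m inch '-1 -.3 0 0 0 0 0;-1 -.3 0 0 0 0 0;-1 -.3 0 0 0 0 0;-1 0 0 0 0 0 0'
python3 -c "from h import *;plan([*jig(-.0695),.0165],JA)"
```

```text
time_s: 6.05
ee_pos: [0.5266, 0.1499, 0.0177]
eef_rot: [-3.141, 0.0, 1.639]
force: [0.5, -0.1, -1.7]
grip_width: 0.0554
grip_force: 25.0
t 6.05 pos [0.5266 0.1499 0.0177] x-axis deg 93.92 shift [-0.13  0.02  0.02] turn [-0.  0. -0.] jig [-0.19   -0.0007] F [ 0.5 -0.1 -1.7] w 0.0554 gf 24.995829463005066 q6 0.14
time_s: 6.55
ee_pos: [0.5287, 0.1222, 0.0181]
eef_rot: [3.141, 0.0, 1.638]
force: [-0.5, -0.3, -1.8]
grip_width: 0.056
grip_force: 25.0
t 6.55 pos [0.5287 0.1222 0.0181] x-axis deg 93.85 shift [-3.09  0.02  0.05] turn [ 0.    0.   -0.01] jig [-0.1622 -0.0004] F [-0.5 -0.3 -1.8] w 0.056 gf 24.995713233947754 q6 0.09
```

```bash
python3 -m inch '-1 0 0 .05 0 0 0;-1 -.3 0 0 0 0 0;-1 -.3 0 0 0 0 0;-1 -.3 0 0 0 0 0;-1 0 0 0 0 0 0'
python3 -c "from h import *;plan([*jig(-.0695),.0165],JA)"
```

```text
time_s: 7.18
ee_pos: [0.5305, 0.0951, 0.0166]
eef_rot: [3.142, 0.0, 1.638]
force: [-1.5, -1.8, 2.5]
grip_width: 0.0557
grip_force: 25.0
t 7.17 pos [0.5305 0.0951 0.0166] x-axis deg 93.86 shift [-2.18  0.02  0.  ] turn [ 0.    0.   -0.01] jig [-0.135  -0.0005] F [-1.5 -1.8  2.5] w 0.0557 gf 24.99406099319458 q6 0.04
```

Inside the slot with low forces, so I keep pushing.

```bash
python3 -m inch '-1 -.3 0 0 0 0 0;-1 -.3 0 0 0 0 0;-1 -.3 0 0 0 0 0;-1 -.3 0 0 0 0 0;-1 -.3 0 0 0 0 0;-1 -.3 0 0 0 0 0;-1 0 0 0 0 0 0'
python3 -c "from h import *;plan([*jig(-.0695),.0165],JA)"
```

```text
time_s: 8.05
ee_pos: [0.5343, 0.0412, 0.0166]
eef_rot: [3.141, 0.001, 1.639]
force: [-1.1, -2.1, 4.5]
grip_width: 0.0557
grip_force: 25.0
t 8.05 pos [0.5343 0.0412 0.0166] x-axis deg 93.89 shift [-0.38  0.01  0.  ] turn [ 0.    0.   -0.01] jig [-0.081  -0.0004] F [-1.1 -2.1  4.5] w 0.0557 gf 24.997140169143677 q6 -0.06
```

```bash
python3 -m inch '-1 -.2 0 0 0 0 0;-1 -.1 0 0 0 0 0;-1 -.08 0 0 0 0 0;-1 0 0 0 0 0 0'
python3 -m inch '-1 -.08 0 0 0 0 0;-1 -.04 0 0 0 0 0;-1 0 0 0 0 0 0'
python3 -c "from h import *;plan([*jig(-.0695),.0165],JA)"
```

```text
time_s: 8.55
ee_pos: [0.5349, 0.0308, 0.0165]
eef_rot: [3.141, 0.0, 1.639]
force: [-0.5, 0.9, 5.3]
grip_width: 0.0558
grip_force: 25.0
time_s: 8.93
ee_pos: [0.535, 0.0297, 0.0165]
eef_rot: [3.141, -0.003, 1.64]
force: [-0.5, 20.9, 6.6]
grip_width: 0.056
grip_force: 25.0
t 8.93 pos [0.535  0.0297 0.0165] x-axis deg 93.94 shift [0.   0.02 0.  ] turn [ 0.   -0.02 -0.  ] jig [-0.0695 -0.0005] F [-0.5 20.9  6.6] w 0.056 gf 24.995065927505493 q6 -0.09
```

The board stopped exactly at the predicted home position (jig x −69.5 mm) with 21 N of resistance. I release, rise and check.

```bash
python3 -m inch '1 0 0 0 0 0 0;1 0 0 0 0 0 0;1 0 0 0 0 0 0;1 0 0 -.5 0 0 0;1 0 0 -1 0 0 0;1 0 0 -1 0 0 0;1 0 0 -1 0 0 0;1 0 0 -1 0 0 0;1 0 0 -1 0 0 0;1 0 0 -1 0 0 0'
python3 -m inch '-1 0 0 -1 0 0 0;-1 0 0 -.5 0 0 0;-1 0 0 0 0 0 0'
python3 - <<'E'
from h import *
plan([*jig(.150),.24],JA)
t=camera("top"); s=camera("scene")
A=cv2.resize(t["img"][175:255,250:412],None,fx=4,fy=4,interpolation=cv2.INTER_CUBIC)
B=cv2.resize(s["img"][178:248,235:397],None,fx=4,fy=4,interpolation=cv2.INTER_CUBIC)
cv2.imwrite("pics/crop3.png",np.vstack([A,B]))
P=[(tojig(p)*1000,p[2]*1000) for p in (world(s,u,v) for v in range(205,240) for u in range(255,335)) ]
P=np.array([[*a,b] for a,b in P]); Q=P[(P[:,2]>28)&(P[:,2]<36)&(abs(P[:,1])<25)]
print("board top x range",np.percentile(Q[:,0],[0,2,98,100]),np.median(Q[:,2]))
H=P=np.array([[*(tojig(p)*1000),p[2]*1000] for p in (world(s,u,v) for v in range(178,215) for u in range(240,262))])
H=H[(H[:,2]>130)&(H[:,2]<210)]; print("grip",H.min(0),H.max(0),np.median(H,axis=0))
E
```

```text
time_s: 10.18
ee_pos: [0.5349, 0.0271, 0.2136]
eef_rot: [3.141, 0.0, 1.639]
force: [0.1, 0.5, 0.0]
grip_width: 0.0942
grip_force: 0.0
time_s: 10.55
ee_pos: [0.5352, 0.0272, 0.2572]
eef_rot: [3.14, 0.0, 1.639]
force: [0.4, -0.6, -0.9]
grip_width: 0.0676
grip_force: 0.0
t 10.55 pos [0.5352 0.0272 0.2572] x-axis deg 93.91 shift [-7.23  0.02  0.57] turn [ 0.01  0.   -0.  ] jig [-0.067  -0.0004] F [ 0.4 -0.6 -0.9] w 0.0676 gf 0.0 q6 -0.09
board top x range [-100.41679663  -98.76490319   86.79783381  102.17637654] 33.165681787725056
grip [ 75.99949181 -10.13768003 130.28677846] [124.49055768   9.66797737 197.99657697] [109.54072906   4.9814874  162.01345521]
```

View pics/crop3.png

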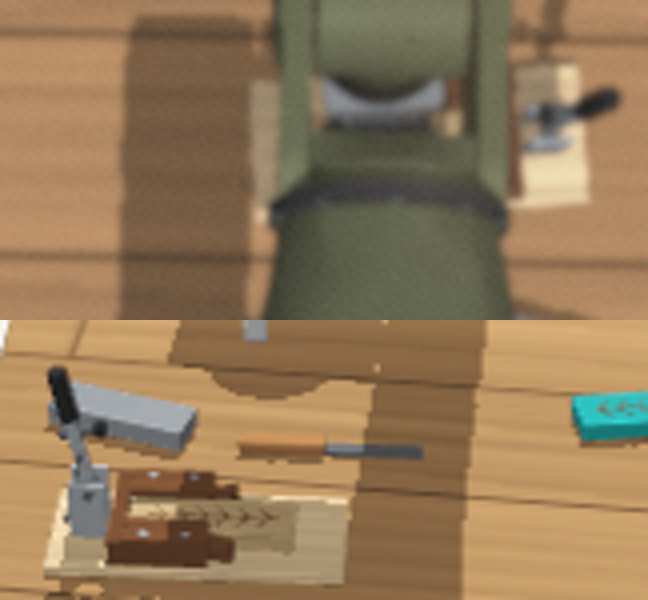

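The crop shows the board seated in the slot with its end at (297,530). Depth gives its trailing end at jig x −100 mm, so it is home. The upright grip is at jig x 110–124, up to z 198 mm. I pass over it with the fingers shut.

```bash
python3 -m inch '-1 -.9 0 0 0 0 0;-1 -.9 0 0 0 0 0;-1 -.9 0 0 0 0 0;-1 -.9 0 0 0 0 0;-1 -.9 0 0 0 0 0;-1 -.9 0 0 0 0 0;-1 -.9 0 0 0 0 0;-1 -.9 0 0 0 0 0;-1 -.1 0 0 0 0 0;-1 0 0 0 0 0 0'
python3 -c "from h import *;plan([*jig(.152),.148],JA)"
python3 -m inch '-1 0 0 .9 0 0 0;-1 0 0 .9 0 0 0;-1 0 0 .9 0 0 0;-1 0 0 .9 0 0 0;-1 0 0 0 0 0 0'
python3 -c "from h import *;plan([*jig(.010),.148],JA)"
```

```text
time_s: 11.9
ee_pos: [0.5499, -0.1908, 0.2557]
eef_rot: [-3.141, -0.001, 1.639]
force: [-0.0, 0.7, 0.0]
grip_width: 0.0004
grip_force: 0.0
t 11.9 pos [ 0.5499 -0.1908  0.2557] x-axis deg 93.91 shift [-0.02  0.03  3.59] turn [-0.01 -0.   -0.  ] jig [ 0.1515 -0.0008] F [-0.   0.7  0. ] w 0.0004 gf 0.0 q6 -0.47
time_s: 12.52
ee_pos: [0.5493, -0.19, 0.1468]
eef_rot: [-3.138, -0.002, 1.64]
force: [0.1, -0.1, 0.8]
grip_width: 0.0003
grip_force: 0.0
t 12.53 pos [ 0.5493 -0.19    0.1468] x-axis deg 93.97 shift [ 4.69  0.05 -0.03] turn [-0.02 -0.01  0.  ] jig [ 0.1507 -0.0014] F [ 0.1 -0.1  0.8] w 0.0003 gf 0.0 q6 -0.47
```

```bash
python3 -m inch '-1 .4 0 0 0 0 0;-1 .4 0 0 0 0 0;-1 .4 0 0 0 0 0;-1 .4 0 0 0 0 0;-1 .4 0 0 0 0 0;-1 .4 0 0 0 0 0'
python3 -m inch '-1 .4 0 0 0 0 0;-1 .4 0 0 0 0 0;-1 .4 0 0 0 0 0;-1 .4 0 0 0 0 0;-1 .4 0 0 0 0 0;-1 .3 0 0 0 0 0;-1 0 0 0 0 0 0;-1 0 0 0 0 0 0'
python3 - <<'E'
from h import *
plan([*jig(.010),.148],JA)
s=camera("scene")
cv2.imwrite("pics/crop4.png",cv2.resize(s["img"][150:248,235:397],None,fx=4,fy=4,interpolation=cv2.INTER_CUBIC))
E
```

```text
time_s: 13.28
ee_pos: [0.5449, -0.1185, 0.1481]
eef_rot: [-3.141, -0.0, 1.639]
force: [0.4, -1.0, -0.3]
grip_width: 0.0003
grip_force: 0.8
time_s: 14.28
ee_pos: [0.5405, -0.0508, 0.1484]
eef_rot: [-3.142, 0.0, 1.639]
force: [0.3, -0.3, -1.2]
grip_width: 0.0005
grip_force: 0.0
t 14.28 pos [ 0.5405 -0.0508  0.1484] x-axis deg 93.91 shift [0.04 0.02 0.01] turn [-0.  0. -0.] jig [ 0.0112 -0.0006] F [ 0.3 -0.3 -1.2] w 0.0005 gf 0.0 q6 -0.23
```

View pics/crop4.png

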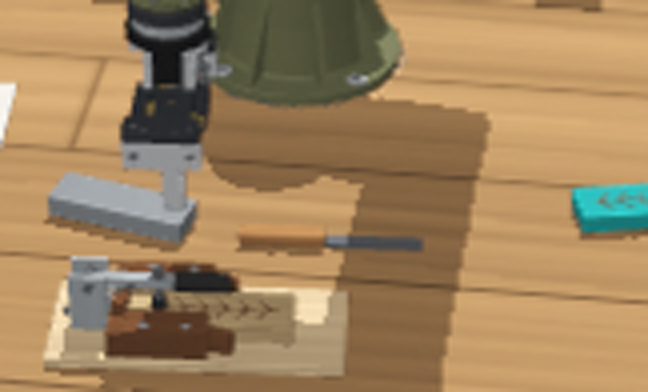

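The clamp has snapped down level with its foot on the board (160,298), and the fingers are clear above it. I retreat and verify before handing in.

```bash
python3 -m inch '-1 0 0 -1 0 0 0;-1 0 0 -1 0 0 0;-1 0 0 -.5 0 0 0;-1 0 0 0 0 0 0;-1 0 0 0 0 0 0'
python3 - <<'E'
from h import *
s=camera("scene")
P=np.array([[*(tojig(p)*1000),p[2]*1000] for p in (world(s,u,v) for v in range(205,245) for u in range(250,335))])
Q=P[(P[:,2]>28)&(P[:,2]<36)&(abs(P[:,1])<25)&(P[:,0]<-44)]; print("board end",np.percentile(Q[:,0],[0,2]),np.median(Q[:,2]))
A=P[(P[:,2]>55)&(P[:,0]<60)]; print("arm",A.min(0),A.max(0))
for lo in(-40,-20,0,20,40): 
    q=A[(A[:,0]>lo)&(A[:,0]<lo+20)]; print(lo,q[:,2].max() if len(q) else None)
E
```

```text
time_s: 14.95
ee_pos: [0.54, -0.0506, 0.2222]
eef_rot: [-3.14, -0.0, 1.639]
force: [0.1, -0.1, -0.6]
grip_width: 0.0002
grip_force: 0.0
board end [-100.84464029  -99.75214531] 33.3856217787305
arm [-38.87242623 -12.13469469  58.19639071] [59.71643825  9.13790017 76.70871633]
-40 73.42057019828685
-20 74.08014161464416
0 74.01624679774432
20 76.70871632775689
40 70.68502061275849
```

The board's end is still at −100 mm (home), and the clamp arm is level with its foot on the board.

```bash
python3 -c "from h import *;print(ticket.hand_in())"
```

```text
the job is handed in; nothing more can be done
None
```

The board is fully home against the stop, carved face up, the clamp is snapped down with its foot on it, nothing else on the bench was touched, and the job was handed in at about 15 s of robot time.

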